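Hang the handlamp over the turntable

ROBOT

A 6-joint arm with a two-finger parallel gripper is mounted at the origin on a cart in front of the work surface, level with it; the furniture and walls round the work are solid. World frame = base frame: x ahead of the robot, y to its left, z up, the work surface at z = 0. Lengths are in mm, angles in rad, forces in N, time in s.
With the tool pointing down it reaches from about 350 to 925 mm from the base axis. Payload 6.4 kg.
Tool frame: the origin (TCP) lies on the mounting face of the last link; the fingertips stand arm.tip_reach ahead of it and the grasp point (between the pads) lies 180 mm ahead of it (arm.tip_reach is the distance from the TCP to the fingertips, in mm); z points along the fingers, y is the line along which they close (so a half turn about z gives the same grasp; the last joint's range is limited). The gripper opens to 94 mm and grips with 3 to 60 N. Pads are 16 mm wide; open, the fingers measure 119 mm over their backs; the gripper's body (75 mm by 177 mm) begins 78 mm behind the grasp point.
Start: joints at [-1.323, 0.245, 1.558, -0, 1.339, -0.174], TCP at [266.118, -593.04, 404.655] pointing down, gripper open.
Joint ranges: [-3.13, 3.13], [-1.02, 2.26], [0.13, 2.54], [-0.95, 4.09], [0.21, 2.88], [-2.74, 2.74]. Speed limits (rad/s): [2.57, 2.57, 3.14, 3.14, 3.14, 3.14].

INTERFACE

Orientations are given as [roll, pitch, yaw] about the fixed x, y, z axes, in that order (R = Rz(yaw) Ry(pitch) Rx(roll)).
In Python, from workcell import get_obs, imaging, job_done, arm gives the robot as it stands. The module is installed in compiled form; this text tells all that it offers.
- The arm moves only by the tool apply_moves, never from a script. Its argument "commands" is one flat list of numbers, 7 for each row, row after row: the shift along the world's x, y, z scaled (see below), then the turn, a rotation vector about the world's x, y, z scaled (see below), then the opening, from -1 (shut) to 1 (fully open). In form: [dx, dy, dz, ax, ay, az, grip, dx, dy, dz, ax, ay, az, grip, ...]. A call has 1 to 20 rows; each row shifts and turns the commanded pose from where the row before left it; what a row does not reach is not made up. The controller multiplies each number of a shift by 25 cm and each number of a turn by 4 degrees. A row lasts 1/12 s, in which the tool goes at most 41.7 mm and 7.16 degrees, less where a joint would pass 70% of its speed; a pose out of reach is approached as far as the arm can. A call with a number of a shift or a turn outside -1 to 1 is refused whole. A call with a gripper value outside its range is refused whole. The fingers move at their own pace and stop on an object; "grip_force" is the grip in N (left out, the last holds). Time passes only in rows, so rows that do not move let the fingers close. It gives the time, the measured TCP pose, the force, the opening and the grip force at its end, in the units of the state.
- get_obs(): the state, without advancing time (a new reading comes with each control period).
- imaging.camera(name): name is "scene" or "top"; returns the picture (400x640x3 uint8, red, green, blue); there is no depth.
- imaging.camera_model(name): a dict with "mtx" (3x3 intrinsics, pixels), "R" (3x3) and "t" (3): a world point X has camera coordinates R X + t. Camera axes: x right, y down, z forward; pixel columns grow to the right and rows downward; lengths in mm; the calibration is good to about 2 mm. A picture is of the moment at which its call begins. camera_model takes no time and is no camera call.
- job_done(): hands the job in; it is judged then, once.
The state is a dict: "time": time; "joint_pos": joint angles; "qd": joint speeds; "effort": joint torques, N m; "tcp_pos": TCP position; "orientation": TCP orientation; "contact_force": force on the tool from outside, world axes, zero at the start; "wrist_torque": the same for the moment, N m; "finger_gap": finger opening in mm; "grasp_force": force on a finger pad.
Only numpy, scipy, OpenCV 4.12 (cv2) and the standard library are available. Lean on these libraries where they do the work, as an engineer would, in place of code of your own. Each camera call takes 0.05 s, during which the arm holds its last target. There are 200 camera calls.

TASK

The lidded pot stands on the turntable where the handlamp should hang: first lift it off by its handle, keeping it upright, and stand it on the free worktop beside the turntable. Then take the handlamp out of its charging stand, push its snap hook onto the ring of the lamp stand until the gate flicks shut with the ring's lower bar inside, and leave the lamp hanging there with hardly any swing. Do not shift or knock over anything else.

Things in the scene. Friction and masses are not known exactly. Their poses are not given: they have to be found in the camera images.
- lampstand: Fixed stand: round grey foot 116 mm across, steel pillar 20 mm thick, 405 mm tall; a level arm (15 mm thick, its axis 376 mm up, end boss 25 mm thick) runs from the pillar along the stand's own -x, roughly towards the robot. At its end, 200 mm from the pillar, an eye bolt hangs straight down (shank 10 mm thick). Origin: centre of the foot's underside; z up.
- ring_low (a point): Centre of the lowest bar of the eye bolt's ring, at (-200, 0, 290) mm in the lampstand's frame, same axes. Ring: 9 mm round steel, 46 mm clear inside, 64 mm outside, upright and square to the arm: one passes through its hole along the stand's x axis. The hole's middle is 27.5 mm, its top 50.5 mm above this point.
- turntable: Fixed low turntable under the ring (it does not turn): dark steel disc 160 mm across, its top 40 mm above the worktop. Between it and the robot the worktop is free but for the things listed here; the worktop's near edge is about 0.3 m in front of the robot's axis. Origin: centre of its underside, on the worktop.
- pot: Loose lidded steel pot, about 0.3 kg, on the turntable: 95 mm across the lid, lid's top at 78 mm, overall 123 mm high. A fixed steel arch over the lid (legs at x = +-50 mm) carries a level wooden grip along the pot's x: 56 mm long, 14 mm thick in y, 16 mm high. Origin: centre of its underside; z up. Ring and arm are close above, so come in tilted.
- pot_grip (a point): Middle of the pot's wooden grip: on the pot's axis, 115 mm above its underside (29 mm clear below the grip); the pot's axes.
- dock: Fixed charging stand, left or right of the turntable: black base 110 mm (x) by 120 mm (y), 10 mm thick, with a rectangular socket whose walls rise to 34 mm above the worktop round the lamp's foot, 2.5 mm play all round: lift the lamp straight up at least 30 mm. Origin: centre of its underside.
- lamp: Loose cordless handlamp, about 0.4 kg, upright in the dock. Origin: centre of its underside (docked: 10 mm up); z up. Grey body 44 mm (x) by 64 mm (y), 85 mm high, light panel on its -x face; rubber grip above; on top a steel collar and a fixed upright snap hook, a loop of 8 mm bar in the x-z plane, x -22 to +22 mm, 141 to 222 mm above the underside, spine at -x, gate at +x.
- lamp_grip (a point): Middle of the lamp's black rubber grip: on the lamp's axis, 112 mm above its underside; the lamp's axes. The grip spans 90 to 134 mm above the underside and is 30 mm (x) by 34 mm (y) with flat sides.
- hook_gate (a point): Where the closed gate should meet the ring's lowest bar: x = 18 mm, 183 mm above the lamp's underside; the lamp's axes. Push the lamp along its own +x; the nose (tip at x = 18 mm, lower end 196 mm up) goes through the ring above the bar. A bar centre 174 to 190 mm above the underside passes under the nose; it must come 10 to 18 mm inside the gate's closed line.
- hook_seat (a point): Where the centre of the ring's bar lies once the lamp hangs in the hook's crook: on the lamp's axis, 209.5 mm above its underside; the lamp's axes. After pushing in, lower the lamp about 26 mm: the bar rises past the gate's tip into the crook and the gate springs shut under it.
- gate (a joint): Angle of the sprung gate (hinged at x = 18 mm, 163 mm above the lamp's underside; 36 mm long): 0 shut against the nose, up to 1.0 rad swung inward; it cannot swing outward. A spring always drives it shut; pushing it in takes about 2 to 5 N.
- orbital: Bystander: loose black orbital sander standing on its pad, 241 by 160 by 244 mm, on the other side of the turntable from the dock. Origin: centre of its outline, on the worktop.
- bottle: Bystander: loose white bottle with a blue cap, 54 mm across, 118 mm tall. Origin: centre of its underside.
- cup: Bystander: loose small green cup, 62 mm across, 56 mm tall. Origin: centre of its underside.
- tape: Bystander: loose roll of masking tape lying flat, 90 mm across, 20 mm high. Origin: centre of its underside.
Mind the look-alikes: they are no part of the job. Of the things shaped like the pot, the steel one is meant.

How it is judged (in metres and radians):
On the way, in this order (a step that is already met when the one before it is completed fails the run):
1. the pot stands upright on the worktop, off the turntable and beside it, let go (height (world z) of pot between -0.004 and 0.008 m and angle between pot's own z axis and vertical below 0.1 rad and horizontal distance between pot and turntable between 0.128 and 0.4 m and linear speed of pot below 0.03 m/s and contact force between pot and the fingers below 0.2 N), for 0.2 s.
2. the hook's gate is pushed in at the ring (value of joint gate above 0.25 rad and distance between hook_gate and ring_low below 0.035 m).
At the end, for the whole second after the job is handed in: The lamp hangs in its crook on the ring's lowest bar (within 12 mm), gate shut (under 0.08 rad), upright within 0.2 rad, hardly swinging (under 0.12 m/s); the pot stands still and upright (within 0.1 rad) on the worktop, 128 to 400 mm from the turntable, centre to centre (distance between hook_seat and ring_low below 0.012 m and value of joint gate below 0.08 rad and angle between lamp's own z axis and vertical below 0.2 rad and linear speed of lamp below 0.12 m/s and angular speed of lamp below 0.8 rad/s and contact force between lamp and the fingers below 0.2 N and height (world z) of pot between -0.004 and 0.008 m and angle between pot's own z axis and vertical below 0.1 rad and horizontal distance between pot and turntable between 0.128 and 0.4 m and linear speed of pot below 0.03 m/s); the robot touches nothing.
It fails at once if a bystander (sander, bottle, cup, roll of tape) is shifted by more than 25 mm (distance of any of orbital, bottle, cup, tape from where it was at the start of the episode above 0.025 m).
It fails at once if the pot is tipped by more than 0.5 rad (angle between pot's own z axis and vertical above 0.5 rad).
It fails at once if the lamp is tipped over (angle between lamp's own z axis and vertical above 1 rad).
It also fails if it takes over 72 s, if anything falls off the work surface, if the arm or the gripper's body presses on something with over 40 N, if the wrist force passes 120 N, or if a joint passes its speed limit or range.

## Working session

There is one attempt and no reset: what is moved stays moved. The work goes in short steps, Python scripts to look and compute and a tool call to move; the robot and the scene stay as the last step left them, time stands still between calls to the robot, and variables do not carry over. Pictures are saved under pics/ and viewed, at most 13 in all, crops included, and the job is handed in when it is done.

Besides the shell and the picture viewer there is one more tool, called after "Call:" by a JSON object that holds its "method" and its "body", one argument or row to a line. apply_moves: Moves the arm, as the interface text tells. Shifts and turns lie within -1 to 1; 1 stands for 25 cm of shift or 4 degrees of turn. Its arguments: {"type":"object","properties":{"commands":{"type":"array"},"grip_force":{"type":"number"}},"required":["commands"]}

```bash
mkdir -p pics; cat > h.py <<'E'
import numpy as np, cv2
from workcell import get_obs, imaging, job_done, arm
def pic(n,f=None):
    im=imaging.camera(n)
    if f: cv2.imwrite('pics/'+f,im[:,:,::-1])
    return im
def proj(n,X):
    m=imaging.camera_model(n); c=np.asarray(m['R'])@np.asarray(X,float)+np.asarray(m['t']).ravel(); p=np.asarray(m['mtx'])@c; return p[:2]/p[2]
def ray(n,uv):
    m=imaging.camera_model(n); R=np.asarray(m['R']); t=np.asarray(m['t']).ravel()
    d=R.T@np.linalg.solve(np.asarray(m['mtx']),[uv[0],uv[1],1.]); return -R.T@t, d/np.linalg.norm(d)
def onz(n,uv,z):
    o,d=ray(n,uv); return o+d*(z-o[2])/d[2]
def tri(uv1,uv2,n1='scene',n2='top'):
    o1,d1=ray(n1,uv1); o2,d2=ray(n2,uv2)
    s=np.linalg.lstsq(np.stack([d1,-d2],1),o2-o1,rcond=None)[0]
    a=o1+s[0]*d1; b=o2+s[1]*d2; return (a+b)/2, np.linalg.norm(a-b)
E
python3 - <<'E'
from h import *
np.set_printoptions(precision=3,suppress=True)
for n in('scene','top'):
    pic(n,n+'0.png'); m=imaging.camera_model(n); print(n,m['mtx'][0],ray(n,(320,200)))
print(arm.tip_reach, get_obs())
E
```

```text
scene [432.811   0.    313.588] (array([-108.903,  836.513,  728.468]), array([ 0.569, -0.691, -0.446]))
top [444.285   0.    321.489] (array([ 351.269,  -23.823, 1383.798]), array([ 0.204,  0.001, -0.979]))
199.2 {'time': 0.1, 'joint_pos': array([-1.323,  0.246,  1.559, -0.   ,  1.339, -0.174]), 'qd': array([ 0.   , -0.   , -0.003, -0.001, -0.001,  0.   ]), 'effort': array([ -0.   , -41.692, -31.553,   0.069,   0.031,  -0.   ]), 'tcp_pos': array([ 266.068, -592.833,  403.692]), 'orientation': array([-3.14 , -0.   ,  0.422]), 'contact_force': array([-0.5  , -0.451, -0.252]), 'wrist_torque': array([ 0.039, -0.003, -0.028]), 'grasp_force': 0.0, 'finger_gap': 93.68647190975359}
```

View pics/scene0.png

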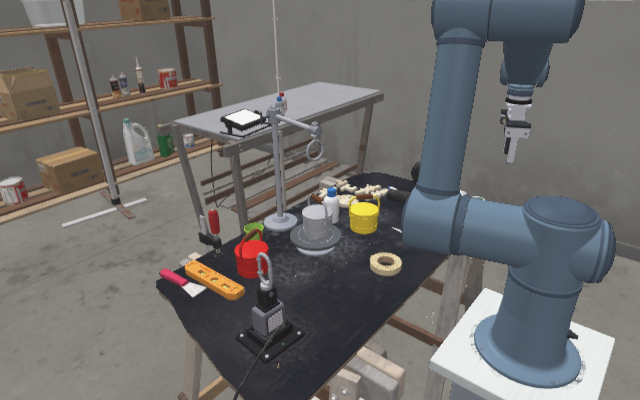

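View pics/top0.png

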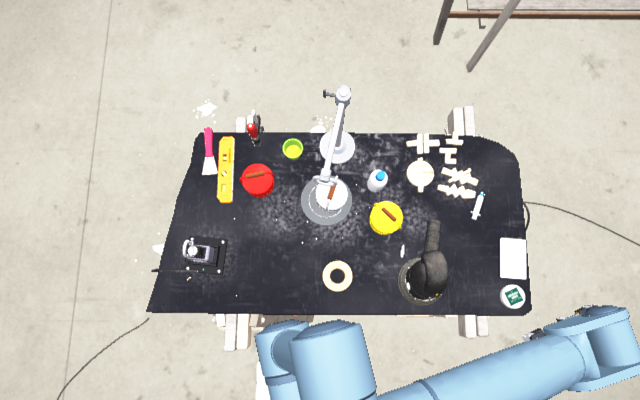

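Candidates for the pot: the steel one on the turntable (scene 317,220; top 331,195), the red one (252,255; 257,180) and the yellow one (364,217; 386,217). I choose the steel one. The lamp is at scene (267,300), top (195,253), the ring at scene (315,148), top (326,180). Next, a close crop of these.

```bash
python3 - <<'E'
import cv2,numpy as np
s=cv2.imread('pics/scene0.png');t=cv2.imread('pics/top0.png')
c=lambda im,x,y,w,h,k:cv2.resize(im[y:y+h,x:x+w],None,fx=k,fy=k,interpolation=cv2.INTER_CUBIC)
a=np.hstack([c(s,260,100,80,60,5)[:300],c(t,290,150,80,60,5)])
b=np.hstack([c(s,280,195,80,60,5),c(t,290,80,80,60,5)])
cv2.imwrite('pics/c1.png',np.vstack([a,b]))
a=np.hstack([c(s,230,245,80,120,5),c(t,165,215,80,120,5)]);cv2.imwrite('pics/c2.png',a)
E
```

```text
(no output)
```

View pics/c1.png

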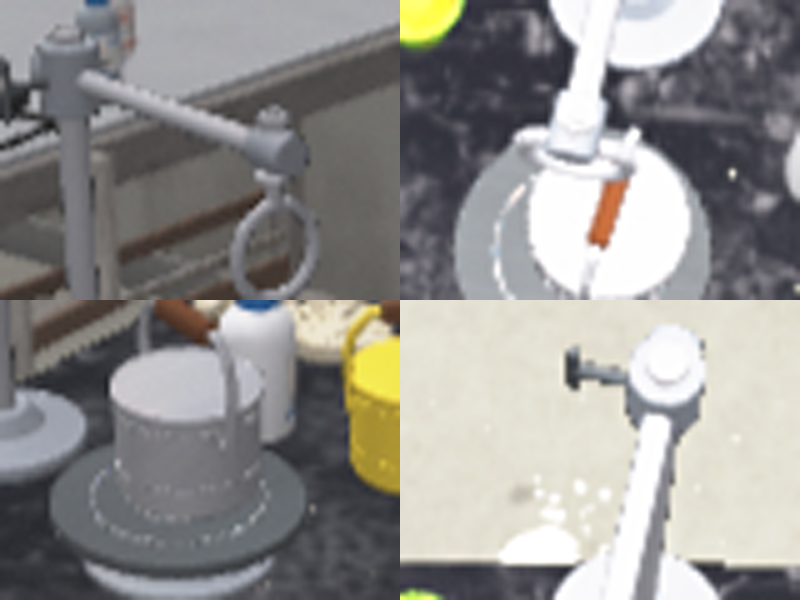

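View pics/c2.png

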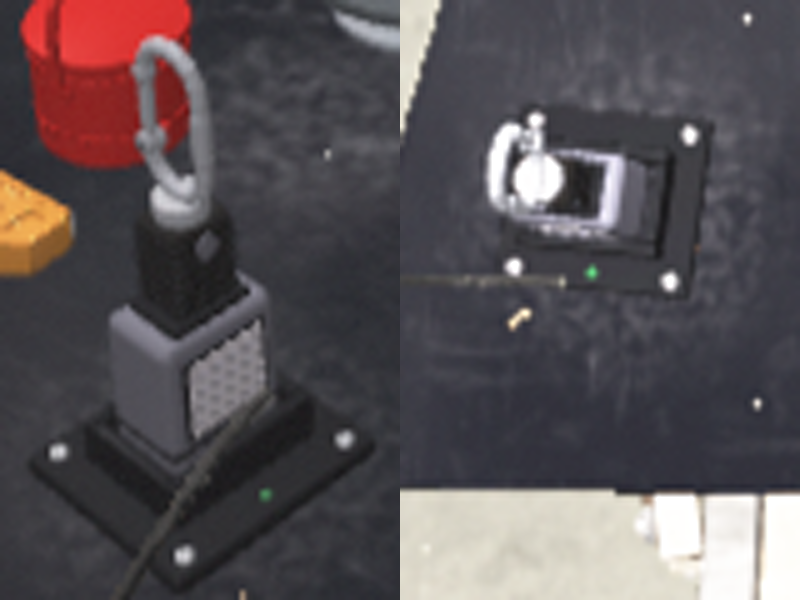

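c1 confirms the steel pot with its wooden grip (top 333.6,186 to 329.4,199), and shows the ring (scene 315,148) and the arm. c2 shows the lamp with its panel facing the robot, and four dock screws at top (192.4,239), (223,241.8), (187.8,268.4), (219,271.2).

```bash
python3 - <<'E'
from h import *
np.set_printoptions(precision=1,suppress=True)
s=cv2.imread('pics/scene0.png')[:,:,::-1];t=cv2.imread('pics/top0.png')[:,:,::-1]
def cent(im,box,mask,nm):
    x,y,w,h=box; m=mask(im[y:y+h,x:x+w].astype(int)); n,l,st,c=cv2.connectedComponentsWithStats(m.astype(np.uint8),connectivity=8)
    k=1+np.argmax(st[1:,4]); yy,xx=np.where(l==k); r=cv2.minAreaRect(np.stack([xx+x,yy+y],1).astype(np.float32)); print(nm,st[k],'rect',np.array(r[0]),np.array(r[1]),r[2],'cent',c[k]+[x,y]); return l==k
wood=lambda a:(a[...,0]-a[...,2]>50)&(a[...,0]-a[...,1]>30)
cent(t,(320,178,25,30),wood,'wood top'); cent(s,(303,185,30,22),wood,'wood scene')
# turntable disc, foot by gray
S=[(192.4,239),(223,241.8),(187.8,268.4),(219,271.2)]
P=np.array([onz('top',p,10) for p in S]);print('screws',P,P.mean(0)); 
P2=np.array([onz('scene',p,10) for p in [(241.7,335.4),(299,332.8),(266.8,355.8)]]);print('screws scene',P2)
for nm,a,b in [('pillar top',(274,107),(343.6,93)),('grip mid',(318.5,199.5),(331.5,192.5)),('boss end',(315.5,123.5),(324,176)),('ring low',(314.2,157.5),(326,184)),('ringcentre',(315,148.6),(326,181)),('lamp collar?',(265,285),(192,250))]:
    print(nm,*tri(a,b))
for b in [(299,223)]: pass
print('foot top',onz('top',(337,146),8),'tt top',onz('top',(326,202),40),onz('scene',(315.5,236),40))
E
python3 - <<'E'
import cv2,numpy as np
s=cv2.imread('pics/scene0.png');t=cv2.imread('pics/top0.png')
c=lambda im,x,y,w,h,k:cv2.resize(im[y:y+h,x:x+w],None,fx=k,fy=k,interpolation=cv2.INTER_NEAREST)
cv2.imwrite('pics/c3.png',np.vstack([np.hstack([c(s,300,185,40,30,10),c(t,310,165,40,30,10)]),np.hstack([c(s,297,133,40,30,10),c(s,250,247,40,30,10)])]))
E
```

```text
wood top [ 8  8  8 13 58] rect [330.9 191.8] [ 4.1 13.6] 18.434947967529297 cent [331.  191.9]
wood scene [ 9  9 10  7 30] rect [316.3 196.8] [10.3  2.8] 33.6900634765625 cent [316.4 197. ]
screws [[510.5 371.6  10. ]
 [502.8 276.5  10. ]
 [420.4 379.4  10. ]
 [412.8 283.7  10. ]] [461.6 327.8  10. ]
screws scene [[511.1 374.   10. ]
 [413.9 285.5  10. ]
 [422.4 380.8  10. ]]
pillar top [817.9 -76.1 400.2] 0.5030491023997461
grip mid [630.7 -54.6 153.4] 1.1465163422160696
boss end [615.5 -30.4 394.9] 3.165806114197219
ring low [623.5 -35.1 294. ] 7.801344232654795
ringcentre [622.9 -35.8 320.6] 4.014039719263181
lamp collar? [464.4 330.9 149.4] 1.3219440706433303
foot top [818.2 -75.7   8. ] tt top [625.7 -40.9  40. ] [625.6 -30.3  40. ]
```

View pics/c3.png

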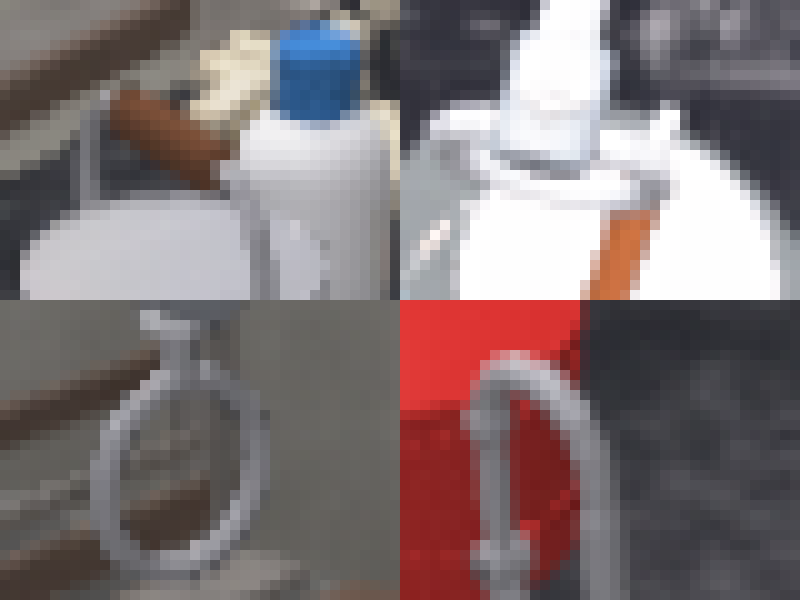

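c3: the wooden grip runs from scene (311.3,196) to (322.3,201.8). The ring's outer outline in the scene view spans x 306–324 and y 140–161. In the top view the ring crosses x 313–337, with its front bar at y≈183.5.

```bash
python3 - <<'E'
from h import *
np.set_printoptions(precision=1,suppress=True)
t=cv2.imread('pics/top0.png')[:,:,::-1].astype(int); s=cv2.imread('pics/scene0.png')[:,:,::-1].astype(int)
print('grip ends scene@155',onz('scene',(311.3,196),155),onz('scene',(322.3,201.8),155),'top',onz('top',(329.3,198),155),onz('top',(334,184.5),155))
print('ring c scene@317.5',onz('scene',(315.1,150),317.5),'low@290',onz('scene',(313.6,159.3),290),'top low@290',onz('top',(325,183.5),290))
# lid: pot lid white disc in top, scene
print('lid scene@118',onz('scene',(317,213),118),'lid top@118',onz('top',(332,194.5),118))
print('disc left/right top@40',onz('top',(301,202),40),onz('top',(352,202),40), 'disc scene l/r',onz('scene',(290,237),40),onz('scene',(341,237),40))
print('yellow,red,tape,orb,bottle',[onz('top',p,z)[:2] for p,z in [((386,217),78),((257,180),78),((337,276),20),((422,275),200),((377,180),100)]])
print('hook apex tri',tri((261.5,252.5),(184,245)))
for nm,p in [('pillar',(818,-76,405)),('ringlow',(622,-36,290)),('grip',(628,-46,155))]: print(nm,proj('scene',p),proj('top',p))
E
```

```text
grip ends scene@155 [661.7 -57.1 155. ] [610.7 -47.  155. ] top [613.8 -48.7 155. ] [653.3 -61.8 155. ]
ring c scene@317.5 [623.4 -33.5 317.5] low@290 [627.  -30.6 290. ] top low@290 [622.5 -34.8 290. ]
lid scene@118 [623.  -36.4 118. ] lid top@118 [632.3 -57.3 118. ]
disc left/right top@40 [624.9  36.2  40. ] [ 626.5 -121.2   40. ] disc scene l/r [683.2  22.2  40. ] [560.8 -73.6  40. ]
yellow,red,tape,orb,bottle [array([ 574.2, -219.6]), array([683.8, 169.1]), array([401.5, -76.2]), array([ 399.7, -292.9]), array([ 682. , -191.7])]
hook apex tri (array([469.4, 329.1, 229.9]), np.float64(0.35412189175122133))
pillar [273.9 105.5] [343.6  92. ]
ringlow [316.2 159.1] [325.5 183.7]
grip [317.6 200.3] [328.4 193.1]
```

Call:
{"method": "apply_moves", "body": {
  "commands": [0,0,0.16,0,0,1,1,0,0,0.16,0,0,1,1,0,0,0.16,0,0,1,1,0.05,0.15,0,0,0,1,1,0.05,0.15,0,0,0,1,1,0.05,0.15,0,0,0,1,1,0.05,0.15,0,0,0,1,1,0.05,0.15,0,0,0,1,1,0.05,0.15,0,0,0,1,1,0.05,0.15,0,0,0,1,1,0.05,0.15,0,0,0,1,1,0.05,0.15,0,0,0,1,1,0.05,0.15,0,0,0,1,1,0.05,0.15,0,0,0,1,1,0.05,0.15,0,0,0,1,1,0.05,0.15,0,0,0,1,1,0.05,0.15,0,0,0,1,1,0.05,0.15,0,0,0,1,1,0,0,0,0,0,1,1,0,0,0,0,0,1,1]
}}

```text
time: 1.77
tcp_pos: [453.8, -28.2, 524.2]
orientation: [-3.141, -0.0, 1.827]
contact_force: [-0.3, 0.6, 0.2]
finger_gap: 94.1
grasp_force: 0.0
```

Measured: pot at about (635,-54) with yaw -16°, grip at z≈155. Ring low bar about (623,-35.5,290). Lamp axis (463,329.5), hook apex z≈230, which agrees with the text. Next I turn, then tilt 40° while closing in.

Call:
{"method": "apply_moves", "body": {
  "commands": [0,0,0,0,0,0.985,1,0,0,0,0,0,0.985,1,0,0,0,0,0,0.985,1,0,0,0,0,0,0.985,1,0,0,0,0,0,0.985,1,0,0,0,0,0,0.985,1,0,0,0,0,0,0.985,1,0,0,0,0,0,0.985,1,0,0,0,0,0,0.985,1,0,0,0,0,0,0.985,1,0,0,0,0,0,0.985,1,0,0,0,0,0,0.985,1,0,0,0,0,0,0.985,1,0,0,0,0,0,0.985,1,0,0,0,0,0,0.985,1]
}}

```text
time: 3.02
tcp_pos: [453.5, -30.5, 524.2]
orientation: [3.142, -0.001, 2.853]
contact_force: [-0.3, 0.2, -0.3]
finger_gap: 93.6
grasp_force: 0.0
```

```bash
python3 -c "
from h import *
o=get_obs();print(o['joint_pos'],o['tcp_pos'],o['orientation'])"
```

```text
[-3.17478044e-01 -3.10116060e-01  1.88453857e+00  4.95130410e-06
  1.56801737e+00 -1.59963949e+00] [453.52080082 -30.50015162 524.17766456] [ 3.14156327e+00 -8.46730299e-04  2.85295777e+00]
```

Call:
{"method": "apply_moves", "body": {
  "commands": [-0.002,0.011,-0.059,-0.276,-0.961,0,1,-0.002,0.011,-0.059,-0.276,-0.961,0,1,-0.002,0.011,-0.059,-0.276,-0.961,0,1,-0.002,0.011,-0.059,-0.276,-0.961,0,1,-0.002,0.011,-0.059,-0.276,-0.961,0,1,-0.002,0.011,-0.059,-0.276,-0.961,0,1]
}}

```text
time: 3.52
tcp_pos: [450.4, -13.8, 435.1]
orientation: [3.136, 0.422, 2.848]
contact_force: [-0.3, 0.5, -1.1]
finger_gap: 94.5
grasp_force: 0.0
```

```bash
python3 -c "
from h import *
o=get_obs();print(o['joint_pos'],o['tcp_pos'],o['orientation'])"
```

```text
[-2.83600979e-01 -3.58599841e-01  2.09258871e+00  1.99151386e-03
  9.86019788e-01 -1.56310984e+00] [450.35001657 -13.83283677 435.10615718] [3.135992   0.42155301 2.84836288]
```

```bash
cat > kin.py <<'E'
import numpy as np
from scipy.optimize import least_squares
from scipy.spatial.transform import Rotation as Ro
D=[([-1.323,.2455,1.5585,0,1.339,-.174],[266.07,-592.83,403.69]),([-.317478,-.310116,1.884539,0,1.568017,-1.59964],[453.52,-30.5,524.18]),([-.283601,-.3586,2.092589,.002,.98602,-1.56311],[450.35,-13.83,435.11])]
def fk(q,p):
    a,h,L1,L2,d=p; q=np.asarray(q)
    R=Ro.from_euler('z',q[0])*Ro.from_euler('y',q[1]); x=Ro.from_euler('z',q[0]).apply([a,112.4,h])+R.apply([0,0,L1])
    R=R*Ro.from_euler('y',q[2]); x=x+R.apply([0,0,L2]); R=R*Ro.from_euler('z',q[3])*Ro.from_euler('y',q[4]); x=x+R.apply([0,0,d])
    return x,(R*Ro.from_euler('z',q[5])).as_matrix()
s=least_squares(lambda p:np.concatenate([(fk(q,p)[0]-x) for q,x in D]+[[.01*p[0]]]),[0,200,450,400,100]); P=s.x
lo=np.array([-3.13,-1.02,.13,-.95,.21,-2.74]);hi=np.array([3.13,2.26,2.54,4.09,2.88,2.74])
R0=Ro.from_euler('xyz',[3.135992,.42155301,2.84836288]).as_matrix(); C=fk(D[2][0],P)[1].T@R0
def ik(x,th,yaw,q0):
    "tool z in plane of yaw, th from vertical; half-turn branch"
    Rt=Ro.from_euler('xyz',[np.pi,th,yaw+np.pi]).as_matrix()
    def f(q):
        y,R=fk(q,P); return np.r_[(y-x)/100, Ro.from_matrix(R@C@Rt.T).as_rotvec()]
    r=least_squares(f,np.clip(q0,lo+1e-3,hi-1e-3),bounds=(lo,hi)); return r.x,np.linalg.norm(r.fun)
def grasp_tcp(g,th,yaw,back=0):
    z=np.array([np.sin(th)*np.cos(yaw),np.sin(th)*np.sin(yaw),-np.cos(th)]); return np.asarray(g)-(180+back)*z
E
python3 - <<'E'
from kin import *
np.set_printoptions(precision=3,suppress=True)
print(P,s.fun); print(C)
q=D[2][0]
for th in (30,35,40,45,50):
    th=np.radians(th)
    for b in (110,0): x=grasp_tcp([628,-52,155],th,-.28,b); print('pot',th,b,x,*ik(x,th,-.28,q))
for th in (45,50,55,60):
    th=np.radians(th)
    for nm,g,y in [('dock',[459,329.5,122],-.084),('dockup',[459,329.5,190],-.084),('ring0',[545,-20,219],-.2),('ring1',[600,-32,219],-.2)]:
        x=grasp_tcp(g,th,y); print(nm,th,x,*ik(x,th,y,q))
E
```

```text
[  1.268 205.915 391.994 558.604  52.7  ] [-0.144 -0.003  0.674 -0.231 -0.135  0.304  0.132 -0.298 -0.978  0.013]
[[ 0. -1.  0.]
 [ 1.  0. -0.]
 [ 0.  0.  1.]]
pot 0.5235987755982988 110 [488.647 -11.928 406.147] [-0.255 -0.242  2.056 -0.017  0.804 -1.537] 9.023184355757295e-11
pot 0.5235987755982988 0 [541.505 -27.128 310.885] [-0.258 -0.002  2.02  -0.02   0.601 -1.535] 2.7037068548774347e-12
pot 0.6108652381980153 110 [468.141  -6.032 392.554] [-0.254 -0.301  2.134 -0.024  0.699 -1.531] 1.4922285169192255e-15
pot 0.6108652381980153 0 [528.777 -23.468 302.447] [-0.257 -0.032  2.071 -0.028  0.492 -1.527] 2.225111104481036e-14
pot 0.6981317007977318 110 [448.851  -0.485 377.153] [-0.252 -0.356  2.21  -0.032  0.591 -1.523] 4.939133007461264e-12
pot 0.6981317007977318 0 [516.804 -20.025 292.888] [-0.256 -0.057  2.12  -0.041  0.381 -1.514] 5.904593587117118e-09
pot 0.7853981633974483 110 [430.925   4.67  360.061] [-0.25  -0.406  2.283 -0.045  0.479 -1.51 ] 3.3330260836510223e-16
pot 0.7853981633974483 0 [505.678 -16.826 282.279] [-0.255 -0.077  2.167 -0.066  0.267 -1.49 ] 9.6857172772351
[... 1394 characters left out ...]
8631104
ring0 0.9599310885968813 [400.492   9.293 322.244] [-0.269 -0.483  2.421  0.229  0.251 -1.833] 5.391258064712662e-10
ring1 0.9599310885968813 [455.492  -2.707 322.244] [-0.262 -0.293  2.285  0.262  0.21  -1.863] 0.012330967103429796
dock 1.0471975511965976 [303.665 342.579 212.   ] [ 0.643 -0.06   2.285 -0.95   0.52  -0.112] 0.34318296979838586
dockup 1.0471975511965976 [303.665 342.579 280.   ] [ 0.649 -0.182  2.261 -0.95   0.59  -0.174] 0.24144210562284518
ring0 1.0471975511965976 [392.223  10.969 309.   ] [-0.278 -0.504  2.461  0.471  0.21  -2.076] 0.05824029811375821
ring1 1.0471975511965976 [447.223  -1.031 309.   ] [-0.276 -0.309  2.322  0.693  0.21  -2.299] 0.10686263527645389
```

Kinematics fit to under 1 mm, and a 40° tilt is reachable for the pot. I go to the pre-approach.

Call:
{"method": "apply_moves", "body": {
  "commands": [0,0.011,-0.059,-0.276,-0.961,0,1,0,0.011,-0.059,-0.276,-0.961,0,1,0,0.011,-0.059,-0.276,-0.961,0,1,0,0.011,-0.059,-0.276,-0.961,0,1,0,0,0,0,0,0,1,0,0,0,0,0,0,1],
  "grip_force": 25
}}

```text
time: 4.02
tcp_pos: [450.2, -2.9, 376.2]
orientation: [3.131, 0.694, 2.846]
contact_force: [0.9, 0.1, -0.0]
finger_gap: 94.3
grasp_force: 0.0
```

```bash
python3 - <<'E'
from h import *
from kin import grasp_tcp
o=get_obs();print(o['joint_pos'],o['tcp_pos'],o['orientation'])
d=grasp_tcp([628,-52,155],.698,-.28)-o['tcp_pos'];print(d,d/250)
pic('scene','s1.png')
a=pic('top'); s=cv2.imread('pics/s1.png')
c=lambda im,x,y,w,h,k:cv2.resize(im[y:y+h,x:x+w],None,fx=k,fy=k,interpolation=cv2.INTER_CUBIC)
cv2.imwrite('pics/s1c.png',np.hstack([c(s,250,100,130,160,3),c(a[:,:,::-1],270,130,130,160,3)]))
E
```

```text
[-0.25640187 -0.33854606  2.20895782 -0.02709518  0.57759024 -1.51811626] [450.17434579  -2.85401968 376.19479817] [3.13144889 0.69382828 2.84619719]
[ 66.64729287 -17.17616158 -83.29156159] [ 0.26658917 -0.06870465 -0.33316625]
```

View pics/s1c.png

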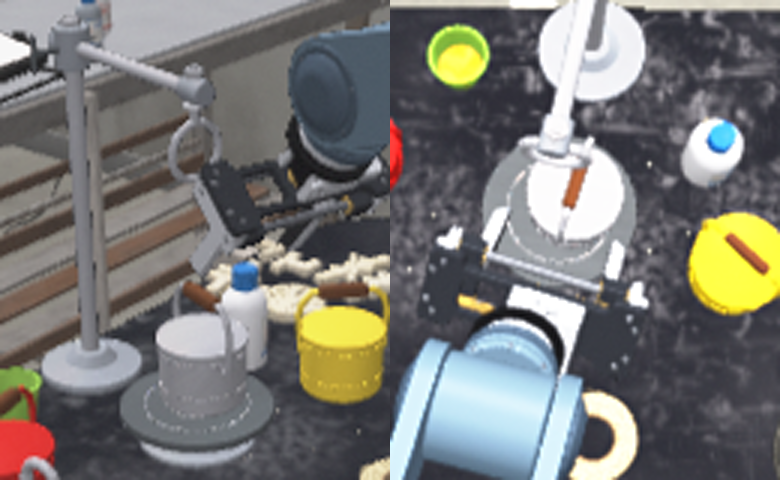

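The picture shows the open fingers (top crop 497,230 and 617,262) straddling the line of the grip (577,185), well clear of the ring. I advance and close.

Call:
{"method": "apply_moves", "body": {
  "commands": [0.0267,-0.0069,-0.0333,0,0,0,1,0.0267,-0.0069,-0.0333,0,0,0,1,0.0267,-0.0069,-0.0333,0,0,0,1,0.0267,-0.0069,-0.0333,0,0,0,1,0.0267,-0.0069,-0.0333,0,0,0,1,0.0267,-0.0069,-0.0333,0,0,0,1,0.0267,-0.0069,-0.0333,0,0,0,1,0.0267,-0.0069,-0.0333,0,0,0,1,0.0267,-0.0069,-0.0333,0,0,0,1,0.0267,-0.0069,-0.0333,0,0,0,1,0,0,0,0,0,0,1,0,0,0,0,0,0,1]
}}

```text
time: 5.12
tcp_pos: [517.9, -20.6, 294.6]
orientation: [3.131, 0.698, 2.846]
contact_force: [0.3, -0.6, -0.5]
finger_gap: 93.9
grasp_force: 0.0
```

Call:
{"method": "apply_moves", "body": {
  "commands": [0,0,0,0,0,0,-0.3,0,0,0,0,0,0,-0.5,0,0,0,0,0,0,-0.6,0,0,0,0,0,0,-0.7,0,0,0,0,0,0,-0.8,0,0,0,0,0,0,-1,0,0,0,0,0,0,-1,0,0,0,0,0,0,-1,0,0,0,0,0,0,-1,0,0,0,0,0,0,-1]
}}

```text
time: 5.95
tcp_pos: [517.4, -20.3, 293.9]
orientation: [3.131, 0.698, 2.846]
contact_force: [0.6, 1.0, -0.2]
finger_gap: 30.9
grasp_force: 0.0
```

Call:
{"method": "apply_moves", "body": {
  "commands": [0,0,0,0,0,0,-1,0,0,0,0,0,0,-1,0,0,0,0,0,0,-1,0,0,0,0,0,0,-1,0,0,0,0,0,0,-1,0,0,0,0,0,0,-1]
}}

```text
time: 6.45
tcp_pos: [517.4, -20.3, 293.9]
orientation: [3.131, 0.698, 2.846]
contact_force: [0.4, 0.7, -0.1]
finger_gap: 13.7
grasp_force: 25.0
```

```bash
python3 - <<'E'
from kin import *
np.set_printoptions(precision=3,suppress=True)
for d in [(-135,149),(-110,160),(-80,170)]:
  for z in (314,256): print(d,z,*ik(np.array([517.4+d[0],-20.3+d[1],z]),.698,-.295,D[2][0]))
x=grasp_tcp([459,329.5,123],0,0)
for th in (40,42,44,45,46):
  th=np.radians(th)
  for g in ([459,329.5,122],[459,329.5,126]):
    for b in (0,8): x=grasp_tcp(g,th,-.084,b); print(np.degrees(th),g[2],b,x,*ik(x,th,-.084,[.6,-.1,2.2,-.9,.6,-.2]))
E
```

```text
(-135, 149) 314 [ 0.074 -0.42   2.375 -0.445  0.568 -0.901] 4.964756361324538e-10
(-135, 149) 256 [ 0.074 -0.324  2.422 -0.571  0.443 -0.757] 1.4800579695572514e-11
(-110, 160) 314 [ 0.097 -0.327  2.308 -0.486  0.555 -0.842] 5.586269442423442e-11
(-110, 160) 256 [ 0.097 -0.233  2.351 -0.619  0.437 -0.69 ] 8.43089489923552e-12
(-80, 170) 314 [ 0.114 -0.227  2.229 -0.517  0.544 -0.797] 2.0625540240469785e-10
(-80, 170) 256 [ 0.114 -0.136  2.27  -0.654  0.434 -0.643] 5.1119343647043005e-11
40.0 122 0 [343.706 339.208 259.888] [ 0.589 -0.069  2.199 -0.809  0.586 -0.305] 7.643871768990627e-10
40.0 122 8 [338.582 339.639 266.016] [ 0.596 -0.087  2.204 -0.797  0.601 -0.316] 6.371900301779514e-10
40.0 126 0 [343.706 339.208 263.888] [ 0.589 -0.075  2.197 -0.8    0.593 -0.316] 3.114655862504548e-10
40.0 126 8 [338.582 339.639 270.016] [ 0.596 -0.094  2.202 -0.787  0.607 -0.327] 1.3900454065563e-09
42.0 122 0 [338.981 339.605 255.766] [ 0.597 -0.07   2.212 -0.886  0.575 -0.23 ] 9.343558783208932e-13
42.0 122 8 [333.647 340.054 261.711] [ 0.605 -0.089  2.217 -0.872  0.589 -0.242] 2.312444012126
[... 736 characters left out ...]
[326.533 340.654 254.936] [ 0.617 -0.09   2.234 -0.95   0.577 -0.161] 0.020811321552525866
45.0 126 0 [332.17  340.179 253.279] [ 0.608 -0.078  2.226 -0.95   0.569 -0.165] 0.022715603764462453
45.0 126 8 [326.533 340.654 258.936] [ 0.617 -0.096  2.232 -0.95   0.582 -0.164] 0.015077474263858656
46.0 122 0 [329.975 340.364 247.039] [ 0.61  -0.072  2.232 -0.95   0.561 -0.158] 0.048954537130273396
46.0 122 8 [324.241 340.846 252.596] [ 0.62  -0.09   2.239 -0.95   0.574 -0.157] 0.04139312356802534
46.0 126 0 [329.975 340.364 251.039] [ 0.611 -0.078  2.231 -0.95   0.566 -0.162] 0.04316011787528633
46.0 126 8 [324.241 340.846 256.596] [ 0.62  -0.097  2.237 -0.95   0.579 -0.16 ] 0.035627221664629796
```

Call:
{"method": "apply_moves", "body": {
  "commands": [0,0,0.02,0,0,0,-1,0,0,0.02,0,0,0,-1,0,0,0.02,0,0,0,-1,0,0,0.02,0,0,0,-1,0,0,0.02,0,0,0,-1,0,0,0,0,0,0,-1]
}}

```text
time: 6.95
tcp_pos: [517.8, -20.4, 320.5]
orientation: [3.131, 0.701, 2.846]
contact_force: [1.2, 0.2, -3.0]
finger_gap: 13.8
grasp_force: 25.0
```

Call:
{"method": "apply_moves", "body": {
  "commands": [-0.015,0.017,0,0,0,0,-1,-0.034,0.037,0,0,0,0,-1,-0.034,0.037,0,0,0,0,-1,-0.034,0.037,0,0,0,0,-1,-0.034,0.037,0,0,0,0,-1,-0.034,0.037,0,0,0,0,-1,-0.034,0.037,0,0,0,0,-1,-0.034,0.037,0,0,0,0,-1,-0.034,0.037,0,0,0,0,-1,-0.034,0.037,0,0,0,0,-1,-0.034,0.037,0,0,0,0,-1,-0.034,0.037,0,0,0,0,-1,-0.034,0.037,0,0,0,0,-1,-0.034,0.037,0,0,0,0,-1,-0.034,0.037,0,0,0,0,-1,-0.034,0.037,0,0,0,0,-1,-0.019,0.02,0,0,0,0,-1,0,0,0,0,0,0,-1,0,0,0,0,0,0,-1]
}}

```text
time: 8.53
tcp_pos: [381.2, 127.9, 318.8]
orientation: [3.131, 0.698, 2.847]
contact_force: [-0.4, 0.3, -2.7]
finger_gap: 13.8
grasp_force: 25.0
```

Call:
{"method": "apply_moves", "body": {
  "commands": [0,0,-0.03,0,0,0,-1,0,0,-0.03,0,0,0,-1,0,0,-0.03,0,0,0,-1,0,0,-0.03,0,0,0,-1,0,0,-0.03,0,0,0,-1,0,0,-0.03,0,0,0,-1,0,0,-0.03,0,0,0,-1,0,0,-0.02,0,0,0,-1,0,0,-0.012,0,0,0,-1,0,0,0,0,0,0,-1,0,0,0,0,0,0,-1]
}}

```text
time: 9.45
tcp_pos: [381.5, 127.7, 258.4]
orientation: [3.131, 0.698, 2.846]
contact_force: [-0.3, -0.0, -2.4]
finger_gap: 13.7
grasp_force: 25.0
```

Call:
{"method": "apply_moves", "body": {
  "commands": [0,0,-0.005,0,0,0,-1,0,0,-0.005,0,0,0,-1,0,0,-0.005,0,0,0,-1,0,0,-0.003,0,0,0,-1,0,0,0,0,0,0,-1,0,0,0,0,0,0,-1]
}}

```text
time: 9.95
tcp_pos: [381.4, 127.7, 253.9]
orientation: [3.131, 0.698, 2.846]
contact_force: [0.4, -0.1, -2.8]
finger_gap: 13.9
grasp_force: 25.0
```

Call:
{"method": "apply_moves", "body": {
  "commands": [0,0,-0.003,0,0,0,-1,0,0,-0.003,0,0,0,-1,0,0,0,0,0,0,-1,0,0,0,0,0,0,-1]
}}

```text
time: 10.28
tcp_pos: [382.2, 127.8, 253.5]
orientation: [3.13, 0.701, 2.846]
contact_force: [0.0, 0.8, 3.7]
finger_gap: 13.9
grasp_force: 25.0
```

Call:
{"method": "apply_moves", "body": {
  "commands": [0,0,0,0,0,0,0,0,0,0,0,0,0,0,0,0,0,0,0,0,0,0,0,0,0,0,0,0,0,0,0,0,0,0,0,0,0,0,0,0,0,0,0,0,0,0,0,0,0]
}}

```text
time: 10.87
tcp_pos: [381.3, 127.7, 252.3]
orientation: [3.131, 0.698, 2.846]
contact_force: [-0.0, -0.4, 0.5]
finger_gap: 46.9
grasp_force: 0.0
```

Call:
{"method": "apply_moves", "body": {
  "commands": [-0.025,0.007,0.03,0,0,0,0.6,-0.025,0.007,0.03,0,0,0,1,-0.025,0.007,0.04,0,0,0,1,-0.025,0.007,0.05,0,0,0,1,-0.025,0.007,0.06,0,0,0,1,-0.01,0.007,0.06,0,0,0,1,0,0,0.06,0,0,0,1,0,0,0.06,0,0,0,1,0,0,0.06,0,0,0,1,0,0,0,0,0,0,1]
}}

```text
time: 11.7
tcp_pos: [348.3, 138.4, 368.2]
orientation: [3.128, 0.704, 2.844]
contact_force: [-0.2, -0.1, -0.1]
finger_gap: 94.0
grasp_force: 0.0
```

```bash
python3 - <<'E'
from h import *
np.set_printoptions(precision=3,suppress=True)
o=get_obs();print(o['joint_pos'],o['tcp_pos'],o['orientation'])
s=pic('scene'); a=pic('top')
c=lambda im,x,y,w,h,k:cv2.resize(im[y:y+h,x:x+w,::-1],None,fx=k,fy=k,interpolation=cv2.INTER_CUBIC)
cv2.imwrite('pics/s2c.png',np.hstack([c(s,220,120,200,250,2),c(a,160,130,200,250,2)]))
E
```

```text
[ 0.13  -0.555  2.367 -0.405  0.708 -0.922] [348.297 138.366 368.182] [3.128 0.704 2.844]
```

View pics/s2c.png

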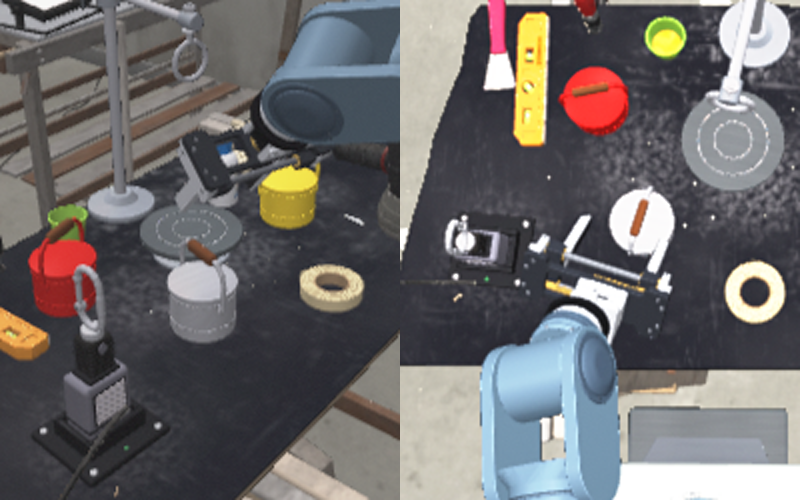

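The pot stands upright in its new place (scene crop 203,300), nothing else moved. Now the lamp.

```bash
python3 - <<'E'
from h import *
from kin import *
np.set_printoptions(precision=4,suppress=True)
g=[457,330,122]
for b in (130,10):
  x=grasp_tcp(g,.733,-.084,b); print(b,x,(x-get_obs()['tcp_pos'])/250,*ik(x,.733,-.084,[.6,-.1,2.2,-.8,.6,-.3]))
E
```

```text
130 [250.3097 347.4029 352.3828] [-0.3891  0.8369 -0.0501] [ 0.7431 -0.3477  2.2521 -0.7267  0.8348 -0.3531] 2.9861985821506886e-14
10 [330.3188 340.6663 263.2024] [-0.0691  0.8099 -0.4068] [ 0.6103 -0.096   2.2205 -0.8693  0.595  -0.2413] 1.744785164621224e-14
```

Call:
{"method": "apply_moves", "body": {
  "commands": [-0.097,0.04,-0.0125,0,0,0,1,-0.097,0.04,-0.0125,0,0,0,1,-0.097,0.04,-0.0125,0,0,0,1,-0.097,0.04,-0.0125,0,0,0,1,0,0.0846,0,0,0,0.77,1,0,0.0846,0,0,0,0.77,1,0,0.0846,0,0,0,0.77,1,0,0.0846,0,0,0,0.77,1,0,0.0846,0,-0.04,-0.42,0,1,0,0.0846,0,0,0,0,1,0,0.0846,0,0,0,0,1,0,0.0846,0,0,0,0,1,0,0,0,0,0,0,1,0,0,0,0,0,0,1],
  "grip_force": 40
}}

```text
time: 12.97
tcp_pos: [250.2, 347.6, 350.6]
orientation: [3.136, 0.725, 3.065]
contact_force: [-0.5, -0.1, -0.6]
finger_gap: 94.2
grasp_force: 0.0
```

```bash
python3 - <<'E'
from h import *
from kin import *
np.set_printoptions(precision=4,suppress=True)
o=get_obs();print(o['tcp_pos'],o['orientation'],o['joint_pos'])
Rm=Ro.from_euler('xyz',o['orientation']);Rt=Ro.from_euler('xyz',[np.pi,.733,np.pi-.084]);print('rot err units',np.degrees((Rt*Rm.inv()).as_rotvec())/4)
print((grasp_tcp([457,330,122],.733,-.084,10)-o['tcp_pos'])/250)
s=pic('scene'); a=pic('top')
c=lambda im,x,y,w,h,k:cv2.resize(im[y:y+h,x:x+w,::-1],None,fx=k,fy=k,interpolation=cv2.INTER_CUBIC)
cv2.imwrite('pics/s3c.png',np.hstack([c(s,200,210,130,160,3),c(a,150,180,130,160,3)]))
E
```

```text
[250.2348 347.5794 350.6088] [3.1359 0.7248 3.0653] [ 0.7766 -0.2938  2.2282 -0.7398  0.8259 -0.3101]
rot err units [-0.0705 -0.1115 -0.1647]
[ 0.3203 -0.0277 -0.3496]
```

View pics/s3c.png

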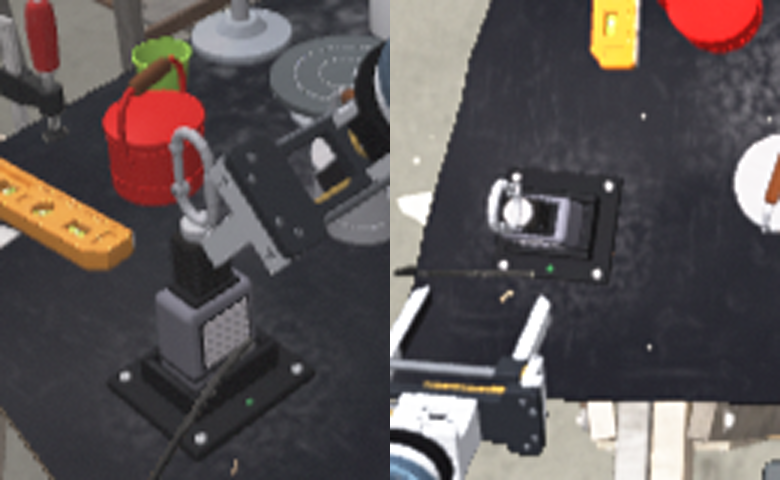

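The fingers (top crop 418,300 and 540,305) line up with the lamp's grip from the robot side. I advance along the tool axis and close.

Call:
{"method": "apply_moves", "body": {
  "commands": [0.0229,-0.002,-0.025,-0.07,-0.11,-0.16,1,0.0229,-0.002,-0.025,0,0,0,1,0.0229,-0.002,-0.025,0,0,0,1,0.0229,-0.002,-0.025,0,0,0,1,0.0229,-0.002,-0.025,0,0,0,1,0.0229,-0.002,-0.025,0,0,0,1,0.0229,-0.002,-0.025,0,0,0,1,0.0229,-0.002,-0.025,0,0,0,1,0.0229,-0.002,-0.025,0,0,0,1,0.0229,-0.002,-0.025,0,0,0,1,0.0229,-0.002,-0.025,0,0,0,1,0.0229,-0.002,-0.025,0,0,0,1,0.0229,-0.002,-0.025,0,0,0,1,0.0229,-0.002,-0.025,0,0,0,1,0,0,0,0,0,0,1,0,0,0,0,0,0,1]
}}

```text
time: 14.4
tcp_pos: [331.0, 340.3, 264.4]
orientation: [3.138, 0.735, 3.054]
contact_force: [0.1, 0.4, -0.3]
finger_gap: 93.9
grasp_force: 0.0
```

```bash
python3 - <<'E'
from h import *
from kin import *
np.set_printoptions(precision=4,suppress=True)
o=get_obs();print(o['tcp_pos'],o['orientation'],o['joint_pos'])
Rm=Ro.from_euler('xyz',o['orientation']);Rt=Ro.from_euler('xyz',[np.pi,.733,np.pi-.084]);print('rot err units',np.degrees((Rt*Rm.inv()).as_rotvec())/4)
print((grasp_tcp([457,330,122],.733,-.084,10)-o['tcp_pos']), 'z',Rm.apply([0,0,1]),'y',Rm.apply([0,1,0]))
E
```

```text
[330.9598 340.2894 264.4325] [3.1383 0.7347 3.0539] [ 0.6366 -0.0249  2.1795 -0.9132  0.5921 -0.1695]
rot err units [-0.0329  0.028   0.021 ]
[-0.6409  0.3769 -1.2301] z [ 0.6681 -0.0554 -0.742 ] y [0.0854 0.9963 0.0025]
```

Good. Closing.

Call:
{"method": "apply_moves", "body": {
  "commands": [0,0,0,0,0,0,0,0,0,0,0,0,0,-0.2,0,0,0,0,0,0,-0.2,0,0,0,0,0,0,-0.2,0,0,0,0,0,0,-0.2,0,0,0,0,0,0,-0.2,0,0,0,0,0,0,-0.2,0,0,0,0,0,0,-0.6,0,0,0,0,0,0,-1,0,0,0,0,0,0,-1,0,0,0,0,0,0,-1,0,0,0,0,0,0,-1,0,0,0,0,0,0,-1]
}}

```text
time: 15.48
tcp_pos: [330.8, 340.4, 264.9]
orientation: [3.138, 0.735, 3.054]
contact_force: [-0.1, 0.4, 1.0]
finger_gap: 33.8
grasp_force: 40.0
```

Call:
{"method": "apply_moves", "body": {
  "commands": [0,0,0.016,0,0,0,-1,0,0,0.02,0,0,0,-1,0,0,0.02,0,0,0,-1,0,0,0.02,0,0,0,-1,0,0,0.02,0,0,0,-1,0,0,0.02,0,0,0,-1,0,0,0.02,0,0,0,-1,0,0,0.03,0,0,0,-1,0,0,0.04,0,0,0,-1,0,0,0.06,0,0,0,-1,0,0,0.06,0,0,0,-1,0,0,0.06,0,0,0,-1,0,0,0.06,0,0,0,-1,0,0,0.06,0,0,0,-1,0,0,0.04,0,0,0,-1,0,0,0,0,0,0,-1,0,0,0,0,0,0,-1]
}}

```text
time: 16.9
tcp_pos: [330.7, 340.4, 401.8]
orientation: [3.137, 0.736, 3.053]
contact_force: [-0.3, -1.1, -4.4]
finger_gap: 33.7
grasp_force: 40.0
```

```bash
python3 - <<'E'
from h import *
from kin import *
np.set_printoptions(precision=4,suppress=True)
o=get_obs();print(o['tcp_pos'],o['orientation'],o['joint_pos'],o['contact_force'])
a=pic('top','t4.png'); s=pic('scene','s4.png')
# ring measured by bright mask in both views
for n,im,(x,y,w,h) in [('scene',s,(300,134,30,30)),('top',a,(305,170,45,25))]:
    print(n); 
    g=cv2.cvtColor(im,cv2.COLOR_RGB2GRAY)[y:y+h,x:x+w]; 
    for r in g[::1]: print(''.join('#' if v>150 else '+' if v>115 else '.' for v in r))
# pre-ring pose check
d=np.array([np.cos(-.2),np.sin(-.2),0])
ax=np.array([623,-35.5,0])-d*80; g0=ax-6*d; g0[2]=290-183+112
x=grasp_tcp(g0,.735,-.2,10);print(x,(x-o['tcp_pos'])/250,*ik(x,.735,-.2,[-.26,-.4,2.3,0,.5,-1.6]))
E
```

```text
[330.7059 340.3733 401.7615] [3.1366 0.7358 3.0529] [ 0.6371 -0.2444  2.0921 -0.6551  0.8111 -0.5037] [-0.3105 -1.1028 -4.3547]
scene
..........++++++++++++++++++++
..........++++++++++++++++++++
..........++++++++++++++++++++
........+++++++++++++++++++...
......+++++++++++++++++.......
.....++++++++++++++...........
....++++++++++++..............
...++++++++++.................
...++++++++...........+.++++++
...++++++.........++++++++++++
...++++.........++++++++++++++
...+++........++++++++++++++++
....+.......++++++++++++++++++
...........+++++++++++++++++++
..........++++++++++++++++++++
........++++++++++++++++++++++
.......+++++++++++++++++++++++
......++++++++++++++++++++++++
......++++++++++++++++++++++++
.......+++++++++++++++++++++++
......++++++++++++++++++++++++
.......+++++++++++++++++++++++
.......+++++++++++++++++++++++
.......+++++++++++++++++++++++
.......+++++++++++++++++++++++
......++++++++++++++++++++++++
........++++++++++++++++++++++
........++++++++++++++++++++++
.......+++++++++++++++++++++++
........++++++++++++++++++++++
top
................##########......
[... 544 characters left out ...]
####+####++++++......
...+++++++++++###############+++++++++++.....
..++++++++++###++############+.++++++++++....
.++++++++++####+++++########++++++++++++++...
+++++++++++##+++++++++++++++++++##+++++++++..
++++++++##++++++++++++++++++++++###++++++++..
+++++++###+++++++++++++++++++++++###++++++++.
+++++++##+++++++++++++#+++++++++++###++++++++
++++++##++++++++++######+++++++++++##++++++++
++++++##++++++++++##########++++++++##+++++++
+++++#+++++++++##+#+++++#####+++++++##+++++++
++++++++++++++###+++++++++#+##++++++###++++++
++++##+++++++##+++++++++++++##+++++++##++++++
[413.8425   6.8983 359.9478] [ 0.3325 -1.3339 -0.1673] [-0.264  -0.4619  2.3191  0.0819  0.5519 -1.6881] 5.916577013605044e-14
```

Ring low bar in the top view is at (325,183), consistent with (623,-34.5,290), 200 mm from the pillar at yaw -0.205. I carry the lamp to 80 mm before the ring.

Call:
{"method": "apply_moves", "body": {
  "commands": [0.01,-0.041,0.013,0,0,0,-1,0.021,-0.083,0.013,0,0,0,-1,0.021,-0.083,0.013,0,0,0,-1,0.021,-0.083,0,0,0,-0.167,-1,0.021,-0.083,0,0,0,-0.167,-1,0.021,-0.083,0,0,0,-0.167,-1,0.021,-0.083,0,0,0,-0.167,-1,0.021,-0.083,0,0,0,-0.167,-1,0.021,-0.083,0,0,0,-0.167,-1,0.021,-0.083,0,0,0,-0.167,-1,0.021,-0.083,0,0,0,-0.167,-1,0.021,-0.083,0,0,0,-0.167,-1,0.021,-0.083,0,0,0,-0.167,-1,0.021,-0.083,0,0,0,0,-1,0.021,-0.083,0,0,0,0,-1,0.021,-0.083,0,0,0,0,-1,0.011,-0.043,-0.04,0,0,0,-1,0,0,-0.08,0,0,0,-1,0,0,-0.06,0,0,0,-1,0,0,0,0,0,0,-1]
}}

```text
time: 18.67
tcp_pos: [413.2, 8.2, 360.8]
orientation: [3.138, 0.723, 2.937]
contact_force: [-0.2, 0.2, -6.6]
finger_gap: 33.5
grasp_force: 40.0
```

Call:
{"method": "apply_moves", "body": {
  "commands": [0,0,0,0,0,0,-1,0,0,0,0,0,0,-1,0,0,0,0,0,0,-1]
}}

```text
time: 18.92
tcp_pos: [415.1, 8.2, 367.4]
orientation: [3.138, 0.737, 2.938]
contact_force: [0.1, -0.2, -3.1]
finger_gap: 33.4
grasp_force: 40.0
```

```bash
python3 - <<'E'
from h import *
np.set_printoptions(precision=4,suppress=True)
o=get_obs();print(o['tcp_pos'],o['orientation'],o['joint_pos'],o['contact_force'])
a=pic('top','t5.png'); s=pic('scene','s5.png')
c=lambda im,x,y,w,h,k:cv2.resize(im[y:y+h,x:x+w,::-1],None,fx=k,fy=k,interpolation=cv2.INTER_CUBIC)
cv2.imwrite('pics/s5c.png',np.hstack([c(s,280,120,80,100,5),c(a,290,150,80,100,5)]))
yaw=o['orientation'][2]-np.pi; d=yaw+.0878; off=np.array([[np.cos(d),-np.sin(d)],[np.sin(d),np.cos(d)]])@[132.2,-10.9]
ax=o['tcp_pos'][:2]+off; z=o['tcp_pos'][2]-254.9; u=np.array([np.cos(yaw),np.sin(yaw)]); print('lamp axis',ax,'underside',z,'yaw',yaw)
for nm,lx,lz in [('apex',0,222),('nose',18,196),('hinge',18,163),('spine mid',-18,180)]:
    X=np.r_[ax+u*lx,z+lz]; print(nm,proj('scene',X),proj('top',X))
X=[623,-34.5,290];print('ringlow',proj('scene',X),proj('top',X),'ringc',proj('scene',[623,-34.5,317.5]))
E
```

```text
[415.0962   8.2374 367.3694] [3.1381 0.7374 2.9382] [-0.2637 -0.4497  2.3072  0.0844  0.5493 -1.6875] [ 0.0661 -0.2181 -3.1485]
lamp axis [545.1567 -17.8377] underside 112.46939723569537 yaw -0.2033960167103257
apex [334.0385 151.6325] [317.8871 210.2409]
nose [329.6342 159.0398] [319.4798 205.142 ]
hinge [329.6732 170.4091] [319.4814 207.6507]
spine mid [338.4808 168.4033] [316.4057 220.2758]
ringlow [315.589  159.2045] [324.8679 183.2955] ringc [315.4155 149.9321]
```

View pics/s5c.png

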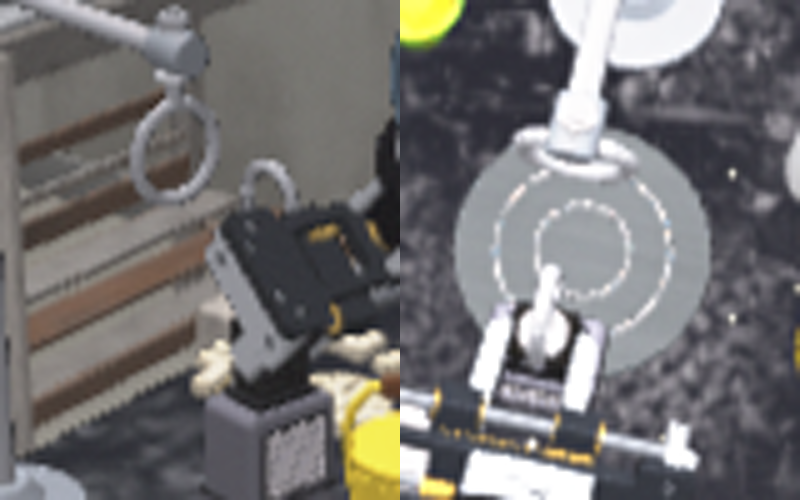

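The picture shows the hook (scene 333.6,152; top nose 320,204) within a pixel of prediction, and the ring at scene (315,150). The lateral error is under 1 mm and the lamp needs to go 5 mm lower. I close in 45 mm.

Call:
{"method": "apply_moves", "body": {
  "commands": [0,0,-0.011,0,0,0,-1,0,0,-0.011,0,0,0,-1,0.022,-0.0045,0,0,0,0,-1,0.022,-0.0045,0,0,0,0,-1,0.022,-0.0045,0,0,0,0,-1,0.022,-0.0045,0,0,0,0,-1,0.022,-0.0045,0,0,0,0,-1,0.022,-0.0045,0,0,0,0,-1,0.022,-0.0045,0,0,0,0,-1,0.022,-0.0045,0,0,0,0,-1,0,0,0,0,0,0,-1,0,0,0,0,0,0,-1]
}}

```text
time: 20.02
tcp_pos: [459.0, -0.9, 360.6]
orientation: [3.137, 0.735, 2.937]
contact_force: [0.1, -0.7, -4.8]
finger_gap: 33.9
grasp_force: 40.0
```

```bash
cat > st.py <<'E'
from h import *
np.set_printoptions(precision=3,suppress=True)
o=get_obs(); t=o['tcp_pos']; yaw=o['orientation'][2]-np.pi; d=yaw+.0878; off=np.array([[np.cos(d),-np.sin(d)],[np.sin(d),np.cos(d)]])@[132.2,-10.9]
r=np.array([623,-34.5])-(t[:2]+off); u=np.array([np.cos(yaw),np.sin(yaw)])
print('along',r@u,'lat',u[0]*r[1]-u[1]*r[0],'bar h',290-(t[2]-254.9),o['orientation'],o['contact_force'],o['wrist_torque'],o['time'])
E
python3 st.py
```

```text
along 34.74629528466305 lat -0.34035927074071815 bar h 184.33181483215392 [3.137 0.735 2.937] [ 0.092 -0.697 -4.807] [ 0.224  0.781 -0.02 ] 20.0167
```

Call:
{"method": "apply_moves", "body": {
  "commands": [0.008,-0.0016,0,0,0,0,-1,0.008,-0.0016,0,0,0,0,-1,0.008,-0.0016,0,0,0,0,-1,0.008,-0.0016,0,0,0,0,-1,0.008,-0.0016,0,0,0,0,-1,0.008,-0.0016,0,0,0,0,-1,0,0,0,0,0,0,-1,0,0,0,0,0,0,-1]
}}

```text
time: 20.68
tcp_pos: [470.8, -3.2, 360.5]
orientation: [3.137, 0.735, 2.937]
contact_force: [-2.8, -0.1, -4.5]
finger_gap: 33.7
grasp_force: 40.0
```

```bash
python3 st.py
```

```text
along 22.7795068613911 lat -0.4646137366045444 bar h 184.42911022663307 [3.137 0.735 2.937] [-2.839 -0.071 -4.481] [0.298 0.911 0.031] 20.6833
```

Call:
{"method": "apply_moves", "body": {
  "commands": [0.008,-0.0016,0,0,0,0,-1,0.008,-0.0016,0,0,0,0,-1,0.008,-0.0016,0,0,0,0,-1,0.008,-0.0016,0,0,0,0,-1,0,0,0,0,0,0,-1,0,0,0,0,0,0,-1]
}}

```text
time: 21.18
tcp_pos: [478.7, -4.8, 360.2]
orientation: [3.137, 0.734, 2.937]
contact_force: [-2.9, 0.3, -4.4]
finger_gap: 33.4
grasp_force: 40.0
```

```bash
python3 st.py; python3 - <<'E'
from h import *
a=pic('top','t6.png'); s=pic('scene','s6.png')
c=lambda im,x,y,w,h,k:cv2.resize(im[y:y+h,x:x+w,::-1],None,fx=k,fy=k,interpolation=cv2.INTER_CUBIC)
cv2.imwrite('pics/s6c.png',np.hstack([c(s,290,125,50,60,8),c(a,300,160,50,60,8)]))
E
```

```text
along 14.663857791432932 lat -0.5071309337903256 bar h 184.6692417800688 [3.137 0.734 2.937] [-2.937  0.334 -4.409] [0.316 1.102 0.009] 21.1833
```

View pics/s6c.png

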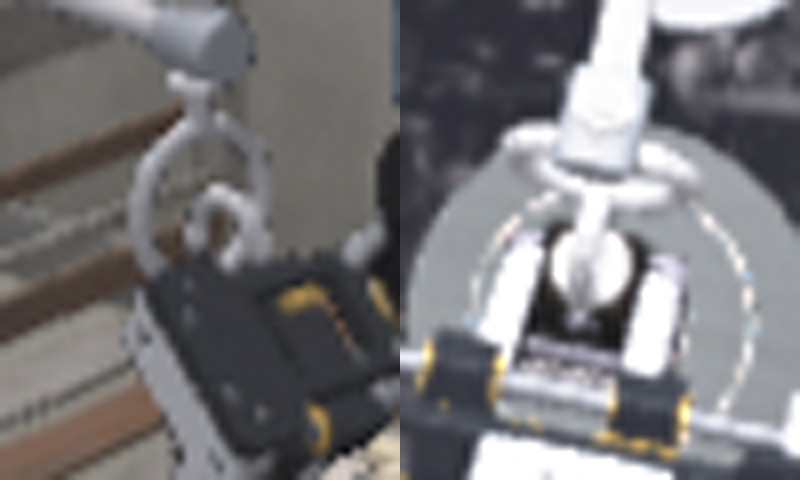

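The hook passes through the ring centrally (scene crop 210,230; top 590,210) and the gate is being pushed with 3 N. I push on to bar x≈4.

Call:
{"method": "apply_moves", "body": {
  "commands": [0.01,-0.002,0,0,0,0,-1,0.01,-0.002,0,0,0,0,-1,0.01,-0.002,0,0,0,0,-1,0.01,-0.002,0,0,0,0,-1,0,0,0,0,0,0,-1,0,0,0,0,0,0,-1]
}}

```text
time: 21.78
tcp_pos: [488.7, -6.9, 359.9]
orientation: [3.137, 0.733, 2.937]
contact_force: [-1.0, -0.1, -8.8]
finger_gap: 33.5
grasp_force: 40.0
```

```bash
python3 st.py
```

```text
along 4.478607047893474 lat -0.4657170064921913 bar h 185.04378152735987 [3.137 0.733 2.937] [-0.995 -0.132 -8.797] [ 0.284  1.451 -0.064] 21.7833
```

Call:
{"method": "apply_moves", "body": {
  "commands": [0,0,-0.008,0,0,0,-1,0,0,-0.008,0,0,0,-1,0,0,-0.008,0,0,0,-1,0,0,-0.008,0,0,0,-1,0,0,-0.008,0,0,0,-1,0,0,-0.008,0,0,0,-1,0.002,0,-0.008,0,0,0,-1,0.002,0,-0.008,0,0,0,-1,0.002,0,-0.008,0,0,0,-1,0.002,0,-0.008,0,0,0,-1,0.002,0,-0.008,0,0,0,-1,0,0,0,0,0,0,-1,0,0,0,0,0,0,-1]
}}

```text
time: 22.87
tcp_pos: [491.4, -6.9, 338.7]
orientation: [3.137, 0.736, 2.937]
contact_force: [0.9, -0.2, -4.1]
finger_gap: 33.7
grasp_force: 40.0
```

```bash
python3 st.py
```

```text
along 1.808456939316062 lat -1.0699758391075012 bar h 206.15366822148357 [3.137 0.736 2.937] [ 0.919 -0.167 -4.067] [0.233 0.789 0.017] 22.8667
```

Call:
{"method": "apply_moves", "body": {
  "commands": [0.002,0,-0.005,0,0,0,-1,0.002,0,-0.005,0,0,0,-1,0,0,-0.003,0,0,0,-1,0,0,0,0,0,0,-1,0,0,0,0,0,0,-1]
}}

```text
time: 23.28
tcp_pos: [492.4, -6.9, 335.6]
orientation: [3.137, 0.736, 2.937]
contact_force: [0.3, 0.5, -4.1]
finger_gap: 33.5
grasp_force: 40.0
```

```bash
python3 st.py
```

```text
along 0.8922925655537823 lat -1.2788676101007155 bar h 209.32706805347837 [3.137 0.736 2.937] [ 0.253  0.464 -4.075] [0.222 0.665 0.034] 23.2833
```

Call:
{"method": "apply_moves", "body": {
  "commands": [0.001,0.001,-0.003,0,0,0,-1,0.001,0.001,-0.003,0,0,0,-1,0,0,-0.003,0,0,0,-1,0,0,0,0,0,0,-1,0,0,0,0,0,0,-1]
}}

```text
time: 23.7
tcp_pos: [493.4, -6.6, 334.7]
orientation: [3.138, 0.74, 2.937]
contact_force: [-5.3, -1.1, 4.8]
finger_gap: 33.7
grasp_force: 40.0
```

```bash
python3 st.py
```

```text
along -0.05380488153134061 lat -1.738829244726318 bar h 210.19835691084236 [3.138 0.74  2.937] [-5.331 -1.137  4.8  ] [-0.086 -0.293 -0.295] 23.7
```

Call:
{"method": "apply_moves", "body": {
  "commands": [-0.004,0.001,0.001,0,0,0,-1,-0.004,0.001,0.001,0,0,0,-1,0,0,0,0,0,0,-1,0,0,0,0,0,0,-1]
}}

```text
time: 24.03
tcp_pos: [491.4, -6.1, 334.9]
orientation: [3.138, 0.739, 2.937]
contact_force: [3.2, -1.8, 3.9]
finger_gap: 33.7
grasp_force: 40.0
```

```bash
python3 st.py
```

```text
along 1.9489918188918005 lat -1.8672185992684434 bar h 209.9880926929491 [3.138 0.739 2.937] [ 3.238 -1.839  3.87 ] [-0.105 -0.602 -0.239] 24.0333
```

Call:
{"method": "apply_moves", "body": {
  "commands": [0.003,-0.001,0.001,0,0,0,-1,0,-0.0005,0.001,0,0,0,-1,0,0,0,0,0,0,-1,0,0,0,0,0,0,-1]
}}

```text
time: 24.37
tcp_pos: [491.9, -6.3, 335.0]
orientation: [3.138, 0.738, 2.937]
contact_force: [1.5, -0.7, 5.7]
finger_gap: 33.6
grasp_force: 40.0
```

```bash
python3 st.py
```

```text
along 1.4172404947419046 lat -1.830831558509748 bar h 209.88375788129858 [3.138 0.738 2.937] [ 1.474 -0.738  5.717] [-0.099 -0.667 -0.109] 24.3667
```

Call:
{"method": "apply_moves", "body": {
  "commands": [0,0,0,0,0,0,-1,0,0,0,0,0,0,-1,0,0,0.001,0,0,0,-1],
  "grip_force": 4
}}

```text
time: 24.62
tcp_pos: [491.8, -6.1, 335.0]
orientation: [3.138, 0.737, 2.938]
contact_force: [0.7, -1.5, 5.3]
finger_gap: 34.1
grasp_force: 4.0
```

Call:
{"method": "apply_moves", "body": {
  "commands": [0,0,0,0,0,0,-0.2,0,0,0,0,0,0,-0.1,0,0,0,0,0,0,0.1,0,0,0,0,0,0,0.3,0,0,0,0,0,0,0.5,0,0,0,0,0,0,0.7,0,0,0,0,0,0,0.9,0,0,0,0,0,0,1,0,0,0,0,0,0,1,0,0,0,0,0,0,1,0,0,0,0,0,0,1,0,0,0,0,0,0,1]
}}

```text
time: 25.62
tcp_pos: [491.5, -6.2, 334.4]
orientation: [3.137, 0.736, 2.937]
contact_force: [-0.4, -0.3, 0.5]
finger_gap: 93.9
grasp_force: 0.0
```

```bash
python3 st.py; python3 - <<'E'
from h import *
a=pic('top','t7.png'); s=pic('scene','s7.png')
E
```

```text
along 1.8246875050331628 lat -1.74908103893846 bar h 210.46069108633597 [3.137 0.736 2.937] [-0.406 -0.349  0.468] [0.102 0.149 0.016] 25.6167
```

Call:
{"method": "apply_moves", "body": {
  "commands": [-0.013,0.0027,0.015,0,0,0,1,-0.0263,0.0054,0.0297,0,0,0,1,-0.0263,0.0054,0.0297,0,0,0,1,-0.0263,0.0054,0.0297,0,0,0,1,-0.0263,0.0054,0.0297,0,0,0,1,-0.0263,0.0054,0.0297,0,0,0,1,-0.0263,0.0054,0.0297,0,0,0,1,-0.0263,0.0054,0.0297,0,0,0,1,-0.0263,0.0054,0.0297,0,0,0,1,-0.0263,0.0054,0.0297,0,0,0,1,-0.0263,0.0054,0.0297,0,0,0,1,-0.0263,0.0054,0.0297,0,0,0,1,-0.0263,0.0054,0.0297,0,0,0,1,-0.0263,0.0054,0.0297,0,0,0,1]
}}

```text
time: 26.88
tcp_pos: [402.2, 12.1, 435.3]
orientation: [3.138, 0.736, 2.937]
contact_force: [-0.5, 0.2, -0.9]
finger_gap: 93.9
grasp_force: 0.0
```

Call:
{"method": "apply_moves", "body": {
  "commands": [0,0,0,0,0,0,1,0,0,0,0,0,0,1,0,0,0,0,0,0,1,0,0,0,0,0,0,1,0,0,0,0,0,0,1,0,0,0,0,0,0,1,0,0,0,0,0,0,1,0,0,0,0,0,0,1,0,0,0,0,0,0,1,0,0,0,0,0,0,1,0,0,0,0,0,0,1,0,0,0,0,0,0,1,0,0,0,0,0,0,1,0,0,0,0,0,0,1,0,0,0,0,0,0,1,0,0,0,0,0,0,1,0,0,0,0,0,0,1,0,0,0,0,0,0,1,0,0,0,0,0,0,1,0,0,0,0,0,0,1]
}}

```text
time: 28.55
tcp_pos: [402.8, 12.0, 434.7]
orientation: [3.137, 0.735, 2.937]
contact_force: [0.5, 0.6, -0.3]
finger_gap: 93.9
grasp_force: 0.0
```

```bash
python3 - <<'E'
from h import *
S=[]
for i in range(12): S.append(pic('scene').astype(int))
x,y,w,h=290,150,45,75
print([round(float(np.abs(S[i]-S[i-1])[y:y+h,x:x+w].mean()),2) for i in range(1,12)], round(float(np.abs(S[8]-S[0])[y:y+h,x:x+w].mean()),2))
a=pic('top'); s=S[-1].astype(np.uint8)
c=lambda im,x,y,w,h,k:cv2.resize(im[y:y+h,x:x+w,::-1],None,fx=k,fy=k,interpolation=cv2.INTER_CUBIC)
cv2.imwrite('pics/s8c.png',np.hstack([c(s,270,120,80,110,5),c(a,270,150,80,110,5)]))
E
```

```text
[0.84, 0.85, 0.82, 0.83, 0.85, 0.84, 0.83, 0.83, 0.85, 0.84, 0.82] 0.85
```

View pics/s8c.png

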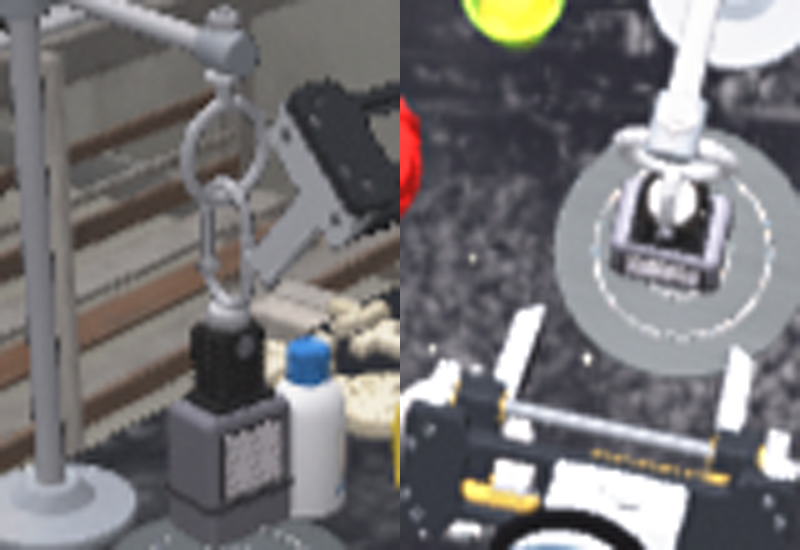

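The lamp hangs upright and still from the ring: hook over the lower bar at scene crop (222,185), gate shut at (208,240). The gripper is clear of it, so I hand the job in.

```bash
python3 -c "
from workcell import job_done
print(job_done())"
```

```text
the job is handed in; nothing more can be done
None
```

I handed the job in at about 29 s of robot time, with the pot upright on the worktop and the lamp hanging still in the ring with its gate shut in the last picture; no verdict was returned.

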